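# Clip the house keys onto the key dish

### The arm

A 7-joint arm with a two-finger parallel gripper is mounted at the origin on the work surface. World frame = base frame: x ahead of the robot, y to its left, z up, the work surface at z = 0. Lengths are in m, angles in rad, forces in N, time in s.
With the tool pointing down it reaches from about 0.425 to 0.925 m from the base axis. Payload 6.8 kg.
Tool frame: the origin (TCP) lies at the very end of the fingers, on their centre line; the grasp point (between the pads) lies arm.grip_depth behind it (arm.grip_depth is the distance from the TCP to the grasp point, in m); z points along the fingers, y is the line along which they close (so a half turn about z gives the same grasp; the last joint's range is limited). The gripper opens to 85 mm and grips with 20 to 120 N. Pads are 22 mm wide; open, the fingers measure 114 mm over their backs; the gripper's body (76 mm by 85 mm) begins 54 mm behind the grasp point. The pads swing forward as they close: fully open they stand 13 mm farther back than shut.
Start: joints at [-1.344, 0.477, 0.022, 1.555, -0.011, 1.109, -0.083], TCP at [0.222, 0.638, 0.231] pointing down, gripper open.
Joint ranges: [-2.96, 2.96], [-0.34, 2.1], [-1.41, 1.46], [0.24, 2.44], [-1.37, 4.51], [0.17, 1.92], [-2.96, 2.96]. Speed limits (rad/s): [2.39, 2.39, 3.14, 3.14, 3.14, 3.14, 3.14].

### API

Orientations are given as a rotation vector (axis times angle).
In Python, from workcell import arm gives the robot as it stands.
- The arm moves only by the tool step_arm, never from a script. Its argument "increments" is a list of rows, each a list of 5 numbers: the shift along the world's x, y, z in m, then the turn about the world's z in rad, then the gripper command: -1 is shut, 1 is fully open, values between are in proportion. A call has 1 to 10 rows; each row shifts and turns the commanded pose from where the row before left it; what a row does not reach is not made up. A row lasts 1/8 s, in which the tool goes at most 62.5 mm and 10.7 degrees, less where a joint would pass 70% of its speed; a pose out of reach is approached as far as the arm can. A call with a gripper value outside its range is refused whole. The fingers move at their own pace and stop on an object; "newtons" is the grip in N (left out, the last holds). Time passes only in rows, so rows that do not move let the fingers close. It gives the time, the measured TCP pose, the force, the opening and the grip force at its end, in the units of the state.
- arm.sense(): the state, without advancing time (a new reading comes with each control period).
- arm.grab_frame(name): name is "side" or "top"; returns a dict with "frame" (420x560x3 uint8, blue, green, red), "vertical_fov" (degrees; the focal length in pixels is half the picture's height over the tangent of half this angle, whatever the lens; pixels are square), "cx", "cy" (the principal point, pixels), "k1" (the pictures are not rectified: a ray, as slopes to the right and down, at radius r is drawn at 1 + k1 r^2 times it, then the intrinsics apply), "extrinsics" (4x4, takes a point from world to camera coordinates). Camera axes: x right, y down, z forward; pixel columns grow to the right and rows downward; lengths in m; the calibration is good to about 2 mm. A picture is of the moment at which its call begins. There is no depth.
- arm.job_done(): hands the job in; it is judged then, once.
The state is a dict: "clock": time; "joint_positions": joint angles; "qvel": joint speeds; "joint_torque": joint torques, N m; "tcp_pos": TCP position; "tool_rot": TCP orientation; "force": force on the tool from outside, world axes, zero at the start; "ft_torque": the same for the moment, N m; "width": finger opening in m; "grip_force": force on a finger pad.
Only numpy, scipy, OpenCV 4.12 (cv2) and the standard library are available. Lean on these libraries where they do the work, as an engineer would, in place of code of your own. Each camera call takes 0.05 s, during which the arm holds its last target. There are 200 camera calls.

### The job

The house keys have been left in the remote caddy, hemmed in so that only the bare hinge end of their snap-hook clip can be got hold of: lift the clip out, lay it flat on the bare marble and let go, so that it can be taken afresh by its blue key holder. Then clip it onto the steel bow in the key dish by pressing its red gate against one of the bow's uprights until the gate swings in and snaps shut behind that upright, lay it flat in the dish and let go. Leave the ornaments, the remote and the other things on the mantel where they are.

Things in the scene. Friction and masses are not known exactly. Their poses are not given: they have to be found in the camera images.
- clip_mid (a point): Key clip, loose, 0.16 kg, lying flat: D-shaped aluminium snap hook 140 mm (its x) by 83 mm (y); middle of its outline, 9 mm above its underside. z up; never needs turning over. Frame bar 12 mm wide, 14 mm thick, corners cut at 45 degrees; inside clear from x = -58 to 58 and y = -31 to 17.5 mm. +y: spine with blue key holder; -y: open side with red gate; +x: nose end; -x: hinge end.
- clip_holder (a point): Centre of the clip's blue flat-sided key holder (its spine), 100 mm long (clip x), 24 mm wide (clip y), 18 mm thick, flush with the clip's underside. Clip axes; at x = 0, y = 29.5 mm of clip_mid.
- clip_end (a point): Centre of the bare end bar at the clip's hinge end: bar along clip y, straight for 40 mm, 12 mm wide (clip x), 14 mm thick, 7 mm above the underside. At x = -64, y = -2 mm of clip_mid. Clip axes.
- clip_mouth (a point): Point on the shut gate's centre-line where an upright should meet it, 8 mm short of its tip: x = 27, y = -34.5 mm of clip_mid; clip axes. Pushed in along clip +y from here (good to about 4 mm in clip x), an 8 mm upright swings the gate in; the gate snaps shut behind it when its axis is about 37 mm past this point; at 48 mm it touches the spine. The nose's round tip is at clip x = 36 mm.
- clip_gate (a joint): The clip's red sprung gate, a round bar 6 mm thick, 7 mm above the clip's underside, hinged at x = -28, y = -34.5 mm of clip_mid, 60 mm long, its tip at the nose. Value in rad: 0 shut, up to 0.9 swung inward (towards the spine). A spring pushes it shut: 2 N at the tip starts it, about 6 N holds it wide open.
- post_front (a point): Front upright (nearer the robot) of the steel bow in the key dish: vertical, round, 8 mm thick; on its axis, 15 mm above the marble. Dish axes: x from front to back upright, z up. The bow is a rigid closed eye: two uprights 66 mm apart on centres, straight up to 56 mm, joined by a top bar whose top is 74 mm above the marble.
- post_back (a point): Back upright of the same bow, 66 mm behind the front one along dish x; on its axis, 15 mm above the marble. Dish axes.
- dish_mid (a point): Middle of the floor of the aluminium key dish, a fixed shallow tray 180 mm (x) by 230 mm (y): floor 6 mm and rim top 16 mm above the marble, rim 5 mm wide. The front upright is at x = -10 mm, the back one at x = 56 mm, y = 0. A clip lying flat round the front upright, gate side to +x, spine to -x, nose to +y, fits wholly inside the rim.
- caddy_bay (a point): Middle of the floor of the caddy bay the clip lies in: 58 mm above the marble, 97 mm (x) by 232 mm (y), 24 mm deep. Caddy: fixed black box 150 x 240 x 82 mm high, front to -x, its centre 22.5 mm in -x from here. Clip's spine is close along the +x wall, its nose near the -y end; over 65 mm of bay is free beyond its hinge end (+y). The pull-out tray beneath, up to 25 mm open to -x, plays no part.
- remote_mid (a point): Grey TV remote, 150 x 34 x 16 mm, lying in the caddy's front channel, beside the clip's bay; its centre. Bystander.
- vase_mid (a point): Green glass bud vase, 62 mm across at the belly, 140 mm tall; its centre. Bystander.
- egg_a_mid (a point): White porcelain egg ornament standing on its flat foot, 60 mm across, 75 mm tall; its centre. Bystander.
- egg_b_mid (a point): A second such egg ornament; its centre. Bystander.
- candle_mid (a point): Amber glass candle jar with copper lid, 71 mm across, 65 mm tall; its centre. Bystander.
- glasses_case_mid (a point): Blue spectacle case, 160 x 62 x 36 mm; its centre. Bystander.
Things that resemble listed ones, but are neither listed nor needed, are in the scene too. Of the things like the part that bears clip_mid, leave any that is green; of the rest the smaller one is meant.

How it is judged:
On the way:
1. the clip lies flat on the bare marble, let go (height (world z) of clip_mid below 0.012 m and angle between clip_mid's own z axis and vertical below 0.06 rad and contact force between the fingers and clip below 0.1 N and linear speed of clip below 0.02 m/s), for 0.2 s.
At the end, for the whole second after the job is handed in: One upright of the bow stands inside the clip's opening and the other outside it, the gate is shut (within 0.06 rad), and the clip lies at rest in the dish, flat within 0.2 rad and its middle less than 30 mm above the marble, let go ((((x of post_front in the frame of clip_mid between -0.056 and 0.056 m and y of post_front in the frame of clip_mid between -0.031 and 0.0165 m) and not (x of post_back in the frame of clip_mid between -0.056 and 0.056 m and y of post_back in the frame of clip_mid between -0.031 and 0.0165 m)) or ((x of post_back in the frame of clip_mid between -0.056 and 0.056 m and y of post_back in the frame of clip_mid between -0.031 and 0.0165 m) and not (x of post_front in the frame of clip_mid between -0.056 and 0.056 m and y of post_front in the frame of clip_mid between -0.031 and 0.0165 m))) and value of joint clip_gate below 0.06 rad and height (world z) of clip_mid below 0.03 m and angle between clip_mid's own z axis and vertical below 0.2 rad and linear speed of clip below 0.02 m/s and contact force between the fingers and clip below 0.1 N); the robot touches nothing.
It fails at once if an ornament, the remote, the candle jar or the spectacle case was shifted by more than 30 mm (distance of any of vase_mid, egg_a_mid, egg_b_mid, remote_mid, candle_mid, glasses_case_mid from where it was at the start of the episode above 0.03 m).
It also fails if it takes over 67 s, if anything falls off the work surface, if the arm or the gripper's body presses on something with over 40 N, if the wrist force passes 120 N, or if a joint passes its speed limit or range.

## Working session

There is one attempt and no reset: what is moved stays moved. The work goes in short steps, Python scripts to look and compute and a tool call to move; the robot and the scene stay as the last step left them, time stands still between calls to the robot, and variables do not carry over. Pictures are saved under pics/ and viewed, at most 10 in all, crops included, and the job is handed in when it is done.

Besides the shell and the picture viewer there is one more tool, called after "Call:" by a JSON object that holds its "fn" and its "kwargs", one argument or row to a line. step_arm: Moves the arm, as the interface text tells. Its arguments: {"type":"object","properties":{"increments":{"type":"array","items":{"type":"array","items":{"type":"number"}}},"newtons":{"type":"number"}},"required":["increments"]}

```bash
ls; mkdir -p pics; cat > h.py <<'E'
import numpy as np, cv2
from workcell import arm
def grab(n):
    g=arm.grab_frame(n); np.savez(f'{n}.npz',**g); return g
def K(g):
    f=g['frame'].shape[0]/2/np.tan(np.radians(g['vertical_fov'])/2)
    return np.array([[f,0,g['cx']],[0,f,g['cy']],[0,0,1]])
def D(g): return np.array([float(g['k1']),0,0,0])
def ray(g,uv):
    p=cv2.undistortPoints(np.array(uv,float).reshape(-1,1,2),K(g),D(g)).reshape(-1,2)
    E=g['extrinsics'];R=E[:3,:3];c=-R.T@E[:3,3]
    return c,np.c_[p,np.ones(len(p))]@R
def onz(g,uv,z):
    c,d=ray(g,uv); return c+d*((z-c[2])/d[:,2])[:,None]
def proj(g,P):
    E=g['extrinsics'];return cv2.projectPoints(np.array(P,float).reshape(-1,3),cv2.Rodrigues(E[:3,:3])[0],E[:3,3],K(g),D(g))[0].reshape(-1,2)
def tri(g1,u1,g2,u2):
    c1,d1=ray(g1,[u1]);c2,d2=ray(g2,[u2])
    d1=d1[0]/np.linalg.norm(d1);d2=d2[0]/np.linalg.norm(d2)
    s=np.linalg.lstsq(np.c_[d1,-d2],c2-c1,rcond=None)[0]
    a=c1+s[0]*d1;b=c2+s[1]*d2
    return (a+b)/2,np.linalg.norm(a-b)
E
python3 - <<'E'
from h import *
for n in('top','side'):
    g=grab(n); cv2.imwrite(f'pics/{n}0.png',g['frame']); print(n,g['vertical_fov'],g['k1'],g['cx'],g['cy'],np.round(g['extrinsics'],3).tolist())
print(arm.sense(),arm.grip_depth)
E
```

```text
pics
top 51.24649291579454 -0.0051221123758711405 278.38469857433006 207.88495644364144 [[0.001, -1.0, -0.002, -0.037], [-0.988, -0.001, -0.156, 0.548], [0.156, 0.002, -0.988, 1.524], [0.0, 0.0, 0.0, 1.0]]
side 49.41635278008937 0.03231847694923959 271.1243056809932 211.4625352547038 [[0.753, -0.658, -0.007, -0.425], [-0.504, -0.57, -0.648, 0.289], [0.423, 0.492, -0.761, 1.224], [0.0, 0.0, 0.0, 1.0]]
{'clock': 0.1, 'joint_positions': array([-1.3441154 ,  0.47772601,  0.02231805,  1.55633016, -0.01147944,
        1.10927719, -0.08308664]), 'qvel': array([ 0.00064735,  0.00015875,  0.00144665, -0.00270486,  0.00093296,
        0.00063868,  0.00102521]), 'joint_torque': array([ 4.58795126e-03, -5.97761893e+01,  1.61418289e+00, -2.81953847e+01,
        1.29456495e-02,  4.95319575e-03, -2.92980339e-06]), 'tcp_pos': array([0.22161   , 0.63703767, 0.23042617]), 'tool_rot': array([-5.23295766e-01, -3.09755471e+00,  2.52287664e-03]), 'force': array([-0.38036878, -0.30219092, -0.41948343]), 'ft_torque': array([ 0.01913174, -0.00926181, -0.00824676]), 'grip_force': 0.0, 'width': 0.08512775636476026} 0.0187
```

View pics/top0.png

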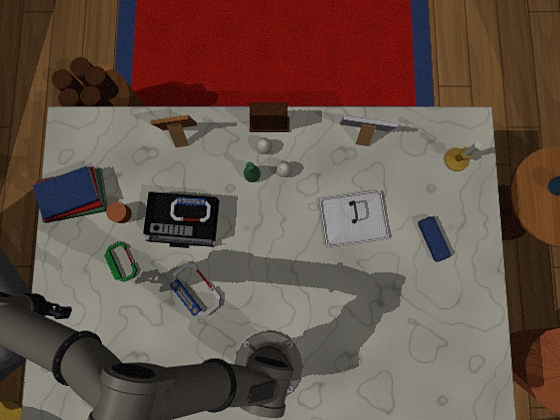

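View pics/side0.png

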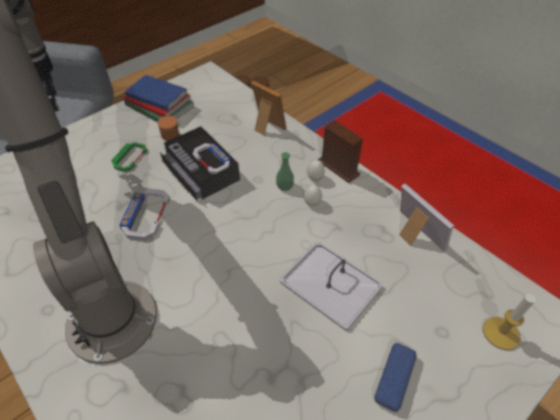

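The top view shows the meant clip in the caddy at about (190,208), spine up and hinge end left. The larger blue decoy is at (195,290), the green one at (122,260), and the dish with its bow at (355,218). In the side view the clip is at (211,157) and the bow at (342,275). I'll enlarge both next.

```bash
python3 - <<'E'
from h import *
t=dict(np.load('top.npz'));s=dict(np.load('side.npz'))
def c(g,x,y,w=80,h=60): return cv2.resize(g['frame'][y:y+h,x:x+w],None,fx=5,fy=5,interpolation=cv2.INTER_CUBIC)
m=np.vstack([np.hstack([c(t,143,188),c(t,315,188)]),np.hstack([c(s,160,125),c(s,290,243)])])
cv2.imwrite('pics/m.png',m)
E
```

```text
(no output)
```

View pics/m.png

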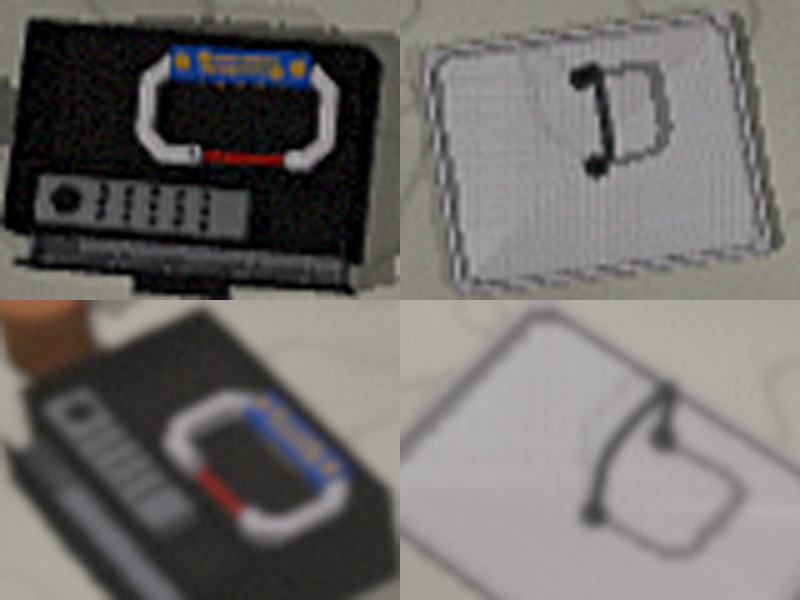

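```bash
cat > meas.py <<'E'
from h import *
def masks(g,box):
    x,y,w,h=box; f=g['frame']; roi=np.zeros(f.shape[:2],bool); roi[y:y+h,x:x+w]=1
    hsv=cv2.cvtColor(f,cv2.COLOR_BGR2HSV);H,S,V=[hsv[...,i].astype(int) for i in range(3)]
    blue=roi&(H>105)&(H<130)&(S>110)&(V>60)
    yel=roi&(H>12)&(H<35)&(S>90)&(V>70)
    red=roi&((H<8)|(H>172))&(S>120)&(V>60)
    return roi,blue,yel,red,V,S
def holder(g,box):
    roi,b,y,r,V,S=masks(g,box); m=(b|y).astype(np.uint8)
    m=cv2.morphologyEx(m,cv2.MORPH_CLOSE,np.ones((3,3)))
    n,l,st,c=cv2.connectedComponentsWithStats(m); k=1+np.argmax(st[1:,4])
    rc=cv2.minAreaRect(np.argwhere(l==k)[:,::-1].astype(np.float32))
    rp=np.argwhere(r)[:,::-1]
    return rc, c[k], rp.mean(0) if len(rp) else None
E
python3 - <<'E'
from meas import *
t=dict(np.load('top.npz'));s=dict(np.load('side.npz'))
ct=-t['extrinsics'][:3,:3].T@t['extrinsics'][:3,3];cs=-s['extrinsics'][:3,:3].T@s['extrinsics'][:3,3];print(ct,cs)
T=lambda x,y,ox,oy:[(x+.5)/5-.5+ox,(y+.5)/5-.5+oy]
ft=T(197,167,315,188);bt=T(183,75,315,188);fs=T(193,213,290,243);bs=T(262,140,290,243)
for a,b in((ft,fs),(bt,bs)): print('post',tri(t,a,s,b),onz(t,[a],.01),onz(s,[b],.01))
# dish outer corners (rim top)
d=[T(25,50,315,188),T(333,15,315,188),T(378,245,315,188),T(62,290,315,188)]
P=onz(t,d,.016);print('dish',P.round(3).tolist(),P.mean(0))
ht=holder(t,(150,195,68,30));hs=holder(s,(190,135,55,40));print(ht,hs)
print('holder',tri(t,ht[1],s,hs[1]),'red',tri(t,ht[2],s,hs[2]))
for z in(.065,.076): print(onz(t,cv2.boxPoints(ht[0]),z).round(4).tolist())
roi,b,y,r,V,S=masks(t,(165,193,50,32))
m=(roi&((V>95)|b|y|r)).astype(np.uint8)
n,l,st,c=cv2.connectedComponentsWithStats(m);k=1+np.argmax(st[1:,4]);print(st[k])
rc=cv2.minAreaRect(np.argwhere(l==k)[:,::-1].astype(np.float32));print(rc,onz(t,cv2.boxPoints(rc),.072).round(4).tolist(),onz(t,[rc[0]],.072))
# caddy corners top crop
cd=[T(30,20,143,188),T(378,45,143,188),T(365,262,143,188),T(8,230,143,188)]
print('caddy',onz(t,cd,.082).round(3).tolist())
E
```

```text
[ 0.30373012 -0.03947665  1.59068328] [-0.05212884 -0.71642894  1.1161653 ]
post (array([ 0.50480557, -0.31136893,  0.00889457]), np.float64(0.00152128896486576)) [[ 0.50529565 -0.31163062  0.01      ]] [[ 0.50356247 -0.31140314  0.01      ]]
post (array([ 0.57242364, -0.30280239,  0.00494555]), np.float64(0.003890206803659774)) [[ 0.57317284 -0.30314231  0.01      ]] [[ 0.56780604 -0.30374612  0.01      ]]
dish [[0.591, -0.187, 0.016], [0.617, -0.413, 0.016], [0.448, -0.44, 0.016], [0.415, -0.211, 0.016]] [ 0.51770598 -0.31280242  0.016     ]
(((190.5092315673828, 200.83383178710938), (27.402189254760742, 7.044692516326904), 3.1798300743103027), array([190.62941176, 200.84705882]), array([191.5 , 219.25])) (((211.00001525878906, 149.0), (5.366562843322754, 2.683281421661377), 63.43495178222656), array([210.76923077, 148.76923077]), array([203.44117647, 162.70588235]))
holder (array([0.55275169, 0.27218504, 0.10027982]), np.float64(0.02425323566721189)) red (array([0.50257524, 0.26870662, 0.06795589]), np.float64(0.0024867337302154516))
[[0.5598, 0.3231, 0.065], [0.5851, 0.3227, 0.065], [0.5797, 0.2255, 0.065], [0.5545, 0.2262, 0.065]]
[[0.558, 0.3205, 0.076], [0.5831, 0.32, 0.076], [0.5777, 0.2236, 0.076], [0.5527, 0.2242, 0.076]]
[170 197  41  25 359]
((190.0051727294922, 208.8751983642578), (39.715538024902344, 23.31310272216797), 2.385944128036499) [[0.5015, 0.3437, 0.072], [0.5844, 0.3435, 0.072], [0.5785, 0.2033, 0.072], [0.4958, 0.2046, 0.072]] [[0.5398774 0.2737321 0.072    ]]
caddy [[0.6, 0.419, 0.082], [0.582, 0.174, 0.082], [0.43, 0.18, 0.082], [0.452, 0.427, 0.082]]
```

The clip's middle is at about (0.540, 0.274), its yaw is about -93°, and the end bar is at about (0.541, 0.338). I'm moving above the bar now.

Call:
{"fn": "step_arm", "kwargs": {
  "increments": [
    [0.04, -0.0374, 0, 0.0354, 0.2],
    [0.04, -0.0374, 0, 0.0354, 0.2],
    [0.04, -0.0374, 0, 0.0354, 0.2],
    [0.04, -0.0374, 0, 0.0354, 0.2],
    [0.04, -0.0374, -0.02, 0.0354, 0.2],
    [0.04, -0.0374, -0.02, 0.0354, 0.2],
    [0.04, -0.0374, -0.02, 0.0354, 0.2],
    [0.04, -0.0374, -0.02, 0.0354, 0.2],
    [0, 0, 0, 0, 0.2],
    [0, 0, 0, 0, 0.2]
  ],
  "newtons": 90
}}

```text
clock: 1.35
tcp_pos: [0.5414, 0.3384, 0.1509]
tool_rot: [-0.082, -3.139, 0.0]
force: [-0.7, 0.5, -0.6]
width: 0.0514
grip_force: 0.0
```

```bash
python3 - <<'E'
from h import *
t=grab('top');s=grab('side')
print(arm.sense()['joint_positions'].round(2))
def c(g,x,y,w=80,h=60):
    f=g['frame'].copy(); 
    return cv2.resize(f[y:y+h,x:x+w],None,fx=5,fy=5,interpolation=cv2.INTER_CUBIC)
cv2.imwrite('pics/m2.png',np.hstack([c(t,133,180),c(s,160,105,80,60)]))
print(proj(t,[.5414,.3384,.151]),proj(s,[.5414,.3384,.151]),proj(s,[.541,.338,.072]))
E
```

```text
[-0.71  0.5   0.06  1.72 -0.04  0.92  0.9 ]
[[165.88543076 204.76826387]] [[197.97177522 127.78977345]] [[200.94635982 146.119658  ]]
```

View pics/m2.png

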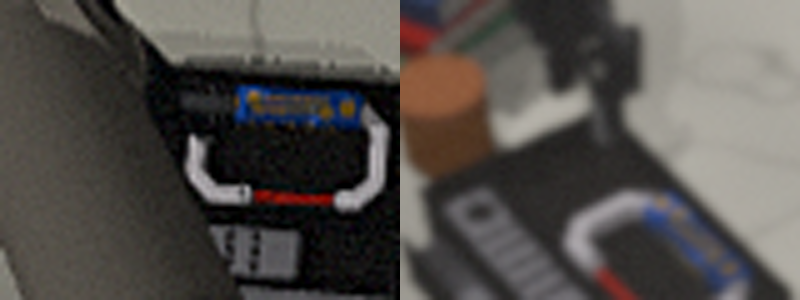

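The right crop shows the clip's hinge-end corner under the gripper at about (575,235). In the top crop the clip lies between (190,90) and (385,210), where it was measured. Descending.

Call:
{"fn": "step_arm", "kwargs": {
  "increments": [
    [0, -0.0005, -0.03, 0, 0.2],
    [0, 0, -0.03, 0, 0.2],
    [0, 0, -0.02, 0, 0.2],
    [0, 0, -0.006, 0, 0.2],
    [0, 0, -0.003, 0, 0.2],
    [0, 0, 0, 0, 0.2]
  ]
}}

```text
clock: 2.2
tcp_pos: [0.5423, 0.3382, 0.0631]
tool_rot: [0.081, 3.139, 0.001]
force: [0.6, 0.5, 0.5]
width: 0.0512
grip_force: 0.0
```

Call:
{"fn": "step_arm", "kwargs": {
  "increments": [
    [0, 0, -0.0015, 0, 0.2],
    [0, 0, 0, 0, -0.6],
    [0, 0, 0, 0, -1],
    [0, 0, 0, 0, -1],
    [0, 0, 0, 0, -1],
    [0, 0, 0, 0, -1]
  ]
}}

```text
clock: 2.95
tcp_pos: [0.5419, 0.338, 0.0614]
tool_rot: [0.081, 3.14, 0.001]
force: [-2.3, -0.6, 5.0]
width: 0.0091
grip_force: 89.1
```

Call:
{"fn": "step_arm", "kwargs": {
  "increments": [
    [0, 0, 0.004, 0, -1],
    [0, 0, 0.008, 0, -1],
    [0, 0, 0.01, 0, -1],
    [0, 0, 0.01, 0, -1],
    [0, 0, 0.01, 0, -1],
    [0, 0, 0, 0, -1]
  ]
}}

```text
clock: 3.7
tcp_pos: [0.5424, 0.3383, 0.1041]
tool_rot: [0.081, 3.139, 0.002]
force: [-0.5, 0.2, -2.9]
width: 0.009
grip_force: 88.3
```

```bash
python3 - <<'E'
from h import *
t=grab('top');s=grab('side')
def c(g,x,y,w=80,h=60):
    return cv2.resize(g['frame'][y:y+h,x:x+w],None,fx=5,fy=5,interpolation=cv2.INTER_CUBIC)
cv2.imwrite('pics/m3.png',np.hstack([c(t,143,180),c(s,170,115,80,60)]))
E
```

```text
(no output)
```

View pics/m3.png

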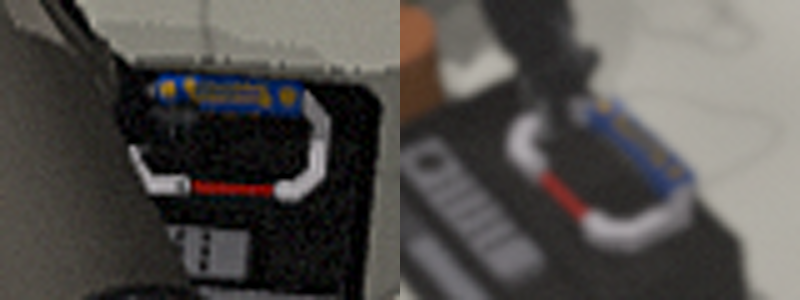

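The clip is up off the floor in both crops: the red gate sits at (230,187) in the top one and (565,195) in the side one. Next I carry it to bare marble, turning it about -87°.

Call:
{"fn": "step_arm", "kwargs": {
  "increments": [
    [0, 0, 0.02, 0, -1],
    [0, 0, 0.02, 0, -1],
    [-0.001, -0.04, 0.01, -0.15, -1],
    [-0.001, -0.04, 0, -0.17, -1],
    [-0.001, -0.04, 0, -0.17, -1],
    [-0.001, -0.045, 0, -0.17, -1],
    [-0.001, -0.045, 0, -0.17, -1],
    [-0.001, -0.045, 0, -0.17, -1],
    [-0.001, -0.045, 0, -0.17, -1],
    [-0.001, -0.046, 0, -0.17, -1]
  ]
}}

```text
clock: 5.05
tcp_pos: [0.5345, -0.0092, 0.1546]
tool_rot: [2.019, 2.405, 0.004]
force: [0.7, -0.2, -0.9]
width: 0.0092
grip_force: 88.3
```

Call:
{"fn": "step_arm", "kwargs": {
  "increments": [
    [0, 0, -0.02, -0.089, -1],
    [0, 0, -0.04, -0.09, -1],
    [0, 0, -0.04, 0, -1],
    [0, 0, -0.02, 0, -1],
    [0, 0, -0.01, 0, -1],
    [0, 0, 0, 0, -1]
  ]
}}

```text
clock: 5.8
tcp_pos: [0.5344, -0.008, 0.0234]
tool_rot: [2.221, 2.222, 0.001]
force: [0.0, -0.1, -1.0]
width: 0.009
grip_force: 88.4
```

```bash
python3 - <<'E'
from h import *
t=grab('top');s=grab('side');q=arm.sense();print(q['joint_positions'].round(2))
print(proj(t,[.47,-.01,.02]),proj(s,[.47,-.01,.02]))
def c(g,P):
    u,v=proj(g,P)[0].astype(int); x,y=u-40,v-30; print(x,y)
    return cv2.resize(g['frame'][y:y+60,x:x+80],None,fx=5,fy=5,interpolation=cv2.INTER_CUBIC)
cv2.imwrite('pics/m4.png',np.hstack([c(t,[.47,-.01,.02]),c(s,[.47,-.01,.02])]))
E
```

```text
[-0.4   0.58  0.38  2.06 -0.38  0.57  0.25]
[[270.9862689  230.31290453]] [[250.20441423 225.91831226]]
230 200
210 195
```

View pics/m4.png

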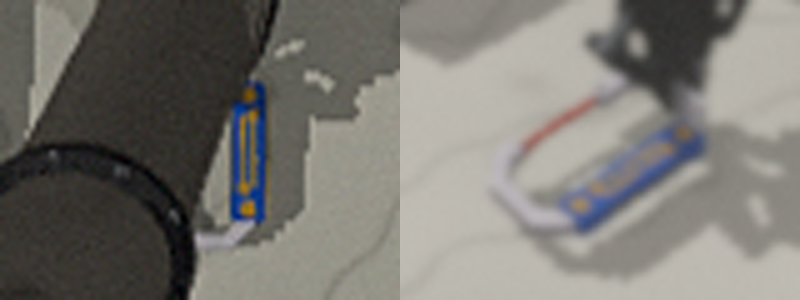

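The clip hangs level about 20 mm above the marble. In the side crop the holder runs from (575,215) to (700,135). Lowering gently.

Call:
{"fn": "step_arm", "kwargs": {
  "increments": [
    [0, 0, -0.01, 0, -1],
    [0, 0, -0.005, 0, -1],
    [0, 0, -0.002, 0, -1],
    [0, 0, -0.001, 0, -1],
    [0, 0, 0, 0, -1]
  ]
}}

```text
clock: 6.52
tcp_pos: [0.5338, -0.0082, 0.0048]
tool_rot: [2.221, 2.222, 0.0]
force: [-0.0, -0.1, -1.3]
width: 0.0089
grip_force: 88.3
```

Call:
{"fn": "step_arm", "kwargs": {
  "increments": [
    [0, 0, -0.001, 0, -1],
    [0, 0, -0.0007, 0, -1],
    [0, 0, 0, 0, -1]
  ]
}}

```text
clock: 6.9
tcp_pos: [0.534, -0.0082, 0.0033]
tool_rot: [2.221, 2.221, 0.001]
force: [0.6, 0.2, 1.2]
width: 0.0095
grip_force: 88.8
```

Call:
{"fn": "step_arm", "kwargs": {
  "increments": [
    [0, 0, 0, 0, -0.5],
    [0, 0, 0, 0, 0],
    [0, 0, 0, 0, 0.2],
    [0, 0, 0, 0, 0.2],
    [0, 0, 0.01, 0, 0.2],
    [0, 0, 0.04, 0, 0.2],
    [0, 0, 0.05, 0, 0.2],
    [0, 0, 0.04, 0, 0.2],
    [0, -0.05, 0, 0.16, 0.2],
    [0, -0.05, 0, 0.16, 0.2]
  ]
}}

```text
clock: 8.15
tcp_pos: [0.5344, -0.1084, 0.1446]
tool_rot: [1.828, 2.553, 0.002]
force: [0.8, 0.7, 0.6]
width: 0.0511
grip_force: 0.0
```

Call:
{"fn": "step_arm", "kwargs": {
  "increments": [
    [0, -0.05, 0, 0.16, 0.2],
    [0, -0.05, 0, 0.16, 0.2],
    [0, 0, 0, 0.16, 0.2],
    [0, 0, 0, 0.16, 0.2],
    [0, 0, 0, 0.16, 0.2],
    [0, 0, 0, 0.16, 0.2],
    [0, 0, 0, 0.16, 0.2],
    [0, 0, 0, 0.13, 0.2],
    [0, 0, 0, 0, 0.2]
  ]
}}

```text
clock: 9.28
tcp_pos: [0.5336, -0.2085, 0.1437]
tool_rot: [0.004, 3.141, -0.0]
force: [0.8, -0.1, -0.8]
width: 0.0514
grip_force: 0.0
```

```bash
python3 - <<'E'
from meas import *
t=grab('top');s=grab('side');q=arm.sense();print(q['joint_positions'].round(2))
x,y=230,200
ht=holder(t,(230,195,80,75));hs=holder(s,(200,190,100,80));print(ht,hs)
print('holder',tri(t,ht[1],s,hs[1]),'red',ht[2],hs[2])
if ht[2] is not None: print(tri(t,ht[2],s,hs[2]))
print(onz(t,cv2.boxPoints(ht[0]),.018).round(4).tolist(), onz(t,[ht[1]],.018))
def c(g,P):
    u,v=proj(g,P)[0].astype(int); x,y=u-40,v-30; print(x,y)
    return cv2.resize(g['frame'][y:y+60,x:x+80],None,fx=5,fy=5,interpolation=cv2.INTER_CUBIC)
cv2.imwrite('pics/m5.png',np.hstack([c(t,[.47,-.01,.01]),c(s,[.47,-.01,.01])]))
E
```

```text
[ 0.14  0.41  0.16  1.89 -0.08  0.84  1.91]
(((279.0, 230.5), (27.0, 6.0), 90.0), array([279.12432432, 231.03243243]), array([261.53333333, 232.5       ])) (((248.75003051757812, 240.75003051757812), (2.1213202476501465, 7.071067810058594), 45.0), array([249.14285714, 240.71428571]), None)
holder (array([ 0.4604337 , -0.03322369, -0.01928292]), np.float64(0.025186050804973426)) red [261.53333333 232.5       ] NoneTraceback (most recent call last):
  File "<stdin>", line 6, in <module>
  File "h.py", line 18, in tri
    c1,d1=ray(g1,[u1]);c2,d2=ray(g2,[u2])
                             ~~~^^^^^^^^^
  File "h.py", line 10, in ray
    p=cv2.undistortPoints(np.array(uv,float).reshape(-1,1,2),K(g),D(g)).reshape(-1,2)
                          ~~~~~~~~~~~~~~~~~~~~~~~~~~^^^^^^^^
ValueError: cannot reshape array of size 1 into shape (1,2)
```

```bash
sed -i 's/(S>110)&(V>60)/(S>70)\&(V>40)/; s/(S>120)&(V>60)/(S>80)\&(V>60)/; s/(S>90)&(V>70)/(S>45)\&(V>70)/' meas.py; python3 - <<'E'
from meas import *
t=dict(np.load('top.npz'));s=dict(np.load('side.npz'))
ht=holder(t,(230,195,80,75));hs=holder(s,(215,195,75,62));print(ht,hs)
print('holder',tri(t,ht[1],s,hs[1]))
if ht[2] is not None and hs[2] is not None: print('red',tri(t,ht[2],s,hs[2]))
print(onz(t,cv2.boxPoints(ht[0]),.018).round(4).tolist(), onz(t,[ht[1]],.018))
roi,b,y,r,V,S=masks(t,(245,205,45,55))
m=(roi&((V>165)&(S<30)|b|y|r)).astype(np.uint8)
n,l,st,c=cv2.connectedComponentsWithStats(m);k=1+np.argmax(st[1:,4]);print(st[k])
rc=cv2.minAreaRect(np.argwhere(l==k)[:,::-1].astype(np.float32));print(rc,onz(t,cv2.boxPoints(rc),.014).round(4).tolist(),onz(t,[rc[0]],.014))
def c(g,P):
    u,v=proj(g,P)[0].astype(int); x,y=u-40,v-30; print(x,y)
    return cv2.resize(g['frame'][y:y+60,x:x+80],None,fx=5,fy=5,interpolation=cv2.INTER_CUBIC)
cv2.imwrite('pics/m5.png',np.vstack([np.hstack([c(t,[.47,-.01,.01]),c(s,[.47,-.01,.01])]),np.hstack([cv2.cvtColor(cv2.resize(m[200:260,230:310]*255,None,fx=5,fy=5),8),c(t,[.505,-.3115,.01])])]))
E
```

```text
(((279.5, 230.5), (27.0, 7.0), 90.0), array([279.39622642, 230.86320755]), array([261.5, 232.5])) (((256.7028503417969, 233.8348846435547), (6.949955940246582, 29.66762351989746), 55.61965560913086), array([257.2231405 , 234.33884298]), array([242.5       , 222.66666667]))
holder (array([ 0.47033114, -0.04087093,  0.00706458]), np.float64(0.002192693570090445))
red (array([0.46439342, 0.02389883, 0.00867665]), np.float64(0.002732867603574952))
[[0.5187, -0.028, 0.018], [0.5187, -0.0533, 0.018], [0.4209, -0.0533, 0.018], [0.4209, -0.0281, 0.018]] [[ 0.46824188 -0.04030127  0.018     ]]
[276 215   8  30 201]
((279.5, 229.5), (29.0, 7.0), 90.0) [[0.5266, -0.0279, 0.014], [0.5266, -0.0534, 0.014], [0.4212, -0.0533, 0.014], [0.4212, -0.0281, 0.014]] [[ 0.47361216 -0.04067585  0.014     ]]
231 200
210 197
313 191
```

View pics/m5.png

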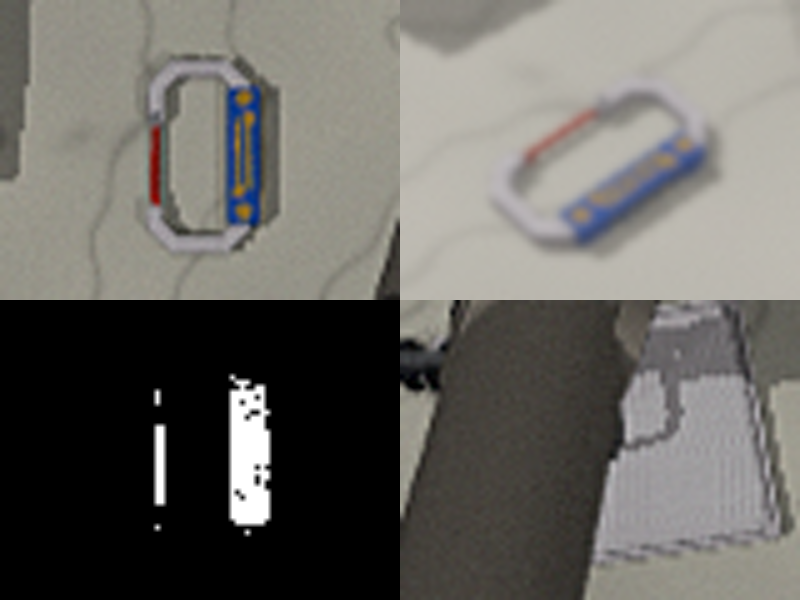

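The clip lies flat on bare marble, axis-aligned. In the top crop its outline runs from (150,55) to (262,252), with the holder at (243,155). The holder centre is at about (0.470, -0.040). Regrasping at clip x = -5 mm.

Call:
{"fn": "step_arm", "kwargs": {
  "increments": [
    [-0.0146, 0.042, 0, 0, 0.2],
    [-0.0146, 0.042, 0, 0, 0.2],
    [-0.0146, 0.042, 0, 0, 0.2],
    [-0.0146, 0.0425, 0, 0, 0.2],
    [0, 0, -0.05, 0, 0.2],
    [0, 0, -0.05, 0, 0.2],
    [0, 0, -0.025, 0, 0.2],
    [0, 0, -0.01, 0, 0.2],
    [0, 0, 0, 0, 0.2]
  ]
}}

```text
clock: 10.5
tcp_pos: [0.4755, -0.0397, 0.0082]
tool_rot: [-0.002, -3.141, 0.0]
force: [0.6, -0.4, 1.1]
width: 0.0514
grip_force: 0.0
```

Call:
{"fn": "step_arm", "kwargs": {
  "increments": [
    [0, 0, -0.003, 0, 0.2],
    [0, 0, 0, 0, -0.3],
    [0, 0, 0, 0, -1],
    [0, 0, 0, 0, -1],
    [0, 0, 0, 0, -1],
    [0, 0, 0, 0, -1]
  ]
}}

```text
clock: 11.25
tcp_pos: [0.4759, -0.0396, 0.0062]
tool_rot: [0.001, 3.14, 0.0]
force: [-2.1, 0.2, 9.9]
width: 0.0216
grip_force: 88.6
```

Call:
{"fn": "step_arm", "kwargs": {
  "increments": [
    [0, 0, 0.01, 0, -1],
    [0, 0, 0.03, 0, -1],
    [0, 0, 0.04, 0, -1],
    [0, 0, 0.03, 0, -1],
    [0, 0, 0, 0, -1]
  ]
}}

```text
clock: 11.88
tcp_pos: [0.477, -0.0397, 0.1175]
tool_rot: [0.001, 3.136, 0.001]
force: [0.3, -0.0, -2.7]
width: 0.0213
grip_force: 88.8
```

```bash
python3 - <<'E'
from h import *
G={}
for n in('top','side'):
    g=dict(np.load(n+'.npz')); g['frame']=cv2.imread(f'pics/{n}0.png'); G[n]=g
t,s=G['top'],G['side']
def blob(g,box,th,r=4):
    x,y,w,h=box; m=(g['frame'][y:y+h,x:x+w].max(2)<th).astype(np.uint8)
    n,l,st,c=cv2.connectedComponentsWithStats(m); k=1+np.argmax(st[1:,4]); return c[k]+[x,y],st[k]
g=t['frame']
print(cv2.cvtColor(g,6)[198:226,346:360])
for box in((349,216,11,10),(346,198,11,10)): print('top',blob(t,box,80))
for box in((322,279,13,12),(336,265,12,11)): print('side',blob(s,box,95))
E
```

```text
[[152 141 152 143 149 137 149 141 150 140 150 143 152 143]
 [138 132 148 142 149 144 158 150 152 144 149 141 145 144]
 [144 127 151 148 159 131 116  96 119 150 151 147 151 107]
 [147 127 145 117 105  71  49  22  58 104 122 112 118  85]
 [142 141 136  51  28  16  14  22  34  57  94  87  85  87]
 [142 148 136  30  24  12  21  26  33  57 141 132 127 121]
 [145 150 140  37  32  28  37  48  41  54 159 149 146 140]
 [147 147 153 122  34  50  85 133  30  52 135 146 146 138]
 [152 146 154 152 131 124 146 153  25  45 103 149 149 135]
 [146 143 147 144 153 144 155 141  41  40  92 148 150 142]
 [147 143 148 144 150 137 155 145  70  46  82 151 148 135]
 [151 142 149 143 151 135 153 140  81  40  56 149 150 136]
 [148 139 143 141 149 137 147 139  93  35  50 153 146 136]
 [149 140 149 141 150 138 149 145 139  34  53 134 153 136]
 [149 139 150 140 149 140 153 146 151  20  41 103 155 141]
 [147 143 148 140 148 139 144 145 145  37  44  94 157 146]
 [142 147 145 147 142 142 148 142 152  66  48  82 161 151]
 [137 138 139 147 146 143 147 146 153  74  38  62 157 152]
 [135 135 139 141 146 142 149 143 149 
[... 182 characters left out ...]
29  48 125 118]
 [150 142 150 148 155 108  47  25  21  17  46  90  90  94]
 [151 141 149 138 146 133  26  23  14  19  65 151 135 140]
 [150 144 147 151 146 155  56  34  23  30  83 160 150 151]
 [149 142 142 153 142 157 127 102  62 138 130 151 147 149]
 [150 152 136 146 143 156 142 148 128 163 149 153 144 148]
 [142 150 144 146 143 155 146 158 146 155 145 150 143 148]]
top (array([354.7037037 , 219.59259259]), array([ 3,  0,  6,  8, 27], dtype=int32))
top (array([352.42424242, 203.42424242]), array([ 3,  3,  7,  7, 33], dtype=int32))
side (array([328.47058824, 284.64705882]), array([ 5,  2,  4,  7, 17], dtype=int32))
side (array([342.4375, 269.1875]), array([ 5,  0,  4,  8, 16], dtype=int32))
```

```bash
python3 - <<'E'
from h import *
t=dict(np.load('top.npz')); t['frame']=cv2.imread('pics/top0.png')
P=onz(t,[[353.6,221.0],[351.2,202.9]],.008);print(P)
d=P[1]-P[0];print(np.linalg.norm(d[:2]),np.degrees(np.arctan2(d[1],d[0])))
# dish rim: bright-vs-marble too close; use edge lines of dark rim
e=cv2.cvtColor(t['frame'],6); x,y,w,h=312,180,84,72
m=(cv2.GaussianBlur(e,(3,3),0)[y:y+h,x:x+w]<0)
hsv=cv2.cvtColor(cv2.GaussianBlur(t['frame'],(5,5),0),40)[y:y+h,x:x+w].astype(int)
b=cv2.GaussianBlur(t['frame'],(5,5),0)[y:y+h,x:x+w].astype(int); m=((b[...,0]-b[...,2])>2).astype(np.uint8)
n,l,st,c=cv2.connectedComponentsWithStats(m);k=1+np.argmax(st[1:,4]);print(st[k])
hull=cv2.convexHull(np.argwhere(l==k)[:,::-1].astype(np.float32)+[x,y])
Q=onz(t,hull.reshape(-1,2),.012)[:,:2].astype(np.float32); rc=cv2.minAreaRect(Q*1000);print(rc)
a=np.radians(7.7);
for a in np.radians([7,7.7,8.4]): print(np.array(rc[0])/1000-0.01*np.array([np.cos(a),np.sin(a)]))
# bow top bar: silhouette right col at v~212
print(onz(t,[[355.3,212]],.07))
E
```

```text
[[ 0.5055497  -0.31051825  0.008     ]
 [ 0.5723983  -0.30344802  0.008     ]]
0.06722145392618432 6.037434372135974
[39 24  1  1  1]Traceback (most recent call last):
  File "<stdin>", line 11, in <module>
cv2.error: OpenCV(4.12.0) /io/opencv/modules/imgproc/src/convhull.cpp:143: error: (-215:Assertion failed) total >= 0 && (depth == CV_32F || depth == CV_32S) in function 'convexHull'
```

Call:
{"fn": "step_arm", "kwargs": {
  "increments": [
    [-0.0051, -0.0315, 0, -0.1443, -1],
    [-0.0051, -0.0315, 0, -0.1443, -1],
    [-0.0051, -0.0315, 0, -0.1443, -1],
    [-0.0051, -0.0315, 0, -0.1443, -1],
    [-0.0051, -0.0315, 0, -0.1443, -1],
    [-0.0051, -0.0315, 0, -0.1443, -1],
    [-0.0051, -0.0315, 0, -0.1443, -1],
    [-0.0051, -0.0315, 0, -0.1443, -1],
    [-0.0051, -0.0315, 0, -0.1443, -1],
    [-0.0051, -0.0315, 0, -0.1443, -1]
  ]
}}

```text
clock: 13.12
tcp_pos: [0.4234, -0.355, 0.1139]
tool_rot: [-2.08, -2.352, 0.001]
force: [1.1, -0.1, -1.8]
width: 0.0214
grip_force: 88.8
```

Call:
{"fn": "step_arm", "kwargs": {
  "increments": [
    [0, 0, 0, 0, -1],
    [0, 0, -0.02, 0, -1],
    [0, 0, -0.02, 0, -1],
    [0, 0, -0.02, 0, -1],
    [0, 0, -0.02, 0, -1],
    [0, 0, 0, 0, -1]
  ]
}}

```text
clock: 13.88
tcp_pos: [0.4232, -0.3526, 0.0332]
tool_rot: [-2.07, -2.357, 0.0]
force: [-0.4, -0.6, -0.9]
width: 0.0214
grip_force: 88.7
```

```bash
python3 - <<'E'
from meas import *
t=grab('top');s=grab('side');q=arm.sense();print(q['joint_positions'].round(2),q['tcp_pos'],q['tool_rot'])
def c(g,P):
    u,v=proj(g,P)[0].astype(int); x,y=u-40,v-30; print(x,y)
    return cv2.resize(g['frame'][y:y+60,x:x+80],None,fx=5,fy=5,interpolation=cv2.INTER_CUBIC)
cv2.imwrite('pics/m6.png',np.hstack([c(t,[.48,-.33,.02]),c(s,[.48,-.33,.02])]))
E
```

```text
[ 0.25  0.59  0.43  2.01 -0.4   0.62  1.08] [ 0.4243235  -0.35402101  0.03503211] [-2.07387414e+00 -2.35855252e+00 -9.73045513e-05]
319 197
287 262
```

View pics/m6.png

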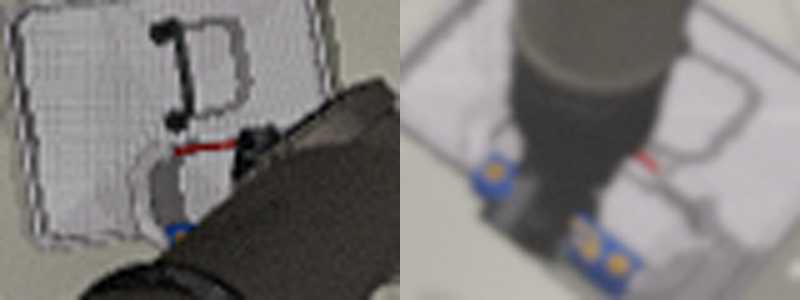

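The gate (red) runs from (175,153) to (235,145) in the top crop, with the front post's foot at (178,120) ahead of it. I'll check the lateral alignment numerically.

```bash
python3 - <<'E'
from meas import *
t=dict(np.load('top.npz'))
roi,b,y,r,V,S=masks(t,(345,215,30,20)); p=np.argwhere(r)[:,::-1]; 
for v in sorted(set(p[:,1])): print(v,p[p[:,1]==v][:,0])
a=np.radians(7.34);ex=np.array([np.cos(a),np.sin(a),0]);ey=np.array([-ex[1],ex[0],0])
T=np.array([.4243,-.3540,0]);F=np.array([.505,-.3112,0])
W=lambda cx,cy,z:T+(cx+.0055)*ey-(cy-.0295)*ex+[0,0,z]
zu=.035-.0062
for n,P in(('tip',W(.035,-.0345,zu+.01)),('mouth',W(.027,-.0345,zu+.01)),('hinge',W(-.028,-.0345,zu+.01)),('nose in',W(.058,-.02,zu+.014)),('nose out',W(.070,-.01,zu+.014))): print(n,proj(t,P))
d=F-W(.027,-.0345,0);print('ahead',d@ex,'lateral',d@ey)
print('postfoot',proj(t,F+[0,0,.008]),'post@.039',proj(t,F+[0,0,.039]))
print(cv2.cvtColor(t['frame'],6)[222:242,343:358])
E
```

```text
225 [363 364 365]
226 [355 356 357 358 359 360 361 362 363 364 365]
227 [354 355 356 357]
228 [354]
tip [[353.85317023 226.29631171]]
mouth [[356.07172247 226.01270979]]
hinge [[371.31138634 224.06439029]]
nose in [[348.26354254 231.01561189]]
nose out [[345.3435138 234.230838 ]]
ahead 0.02150670505178894 lateral -0.0003607188757064404
postfoot [[353.79110905 221.14993204]] post@.039 [[355.25269992 220.05547489]]
[[154 146 154 153 142 155 160 135 160  59  24  23  25  79 169]
 [152 148 149 151 142 140 160 138 166 126 105  59 146 127 166]
 [148 145 148 150 160 134 150 139 163 147 163 142 182 123 136]
 [151 134 153 142 159 138 124 119 147 142 120 137 143  85  73]
 [159 146 166 140 148 126 131 122 148 131  90  61  84  55  41]
 [155 135 161 139 126 128 140 139 143 132 100  25  48  47  56]
 [162 136 148 114 130 133 135 136 117 123  78  71  87 142 140]
 [156 144 150 111 138 137 133  89  88  95  74  72  87 152 160]
 [148 138 124 129 134 131 104  66  81  77  79  85 142 146 148]
 [149 125 131 142 140 121  76  78  81  80  75  94 170 138 151]
 [146 108 145 137 143 109  72  82  80  83  77  85 161 138 139]
 [149 114 127 129 135 118  75  82  81  81  77  90 164 140 146]
 [147 124 115 129 131 119  75  84  84  80  81  88 172 135 151]
 [143 136  99 134 135 130  73  87  82  82  78  80 124 140 149]
 [137 136  92 135 133 138  76  80  81  82  79  75  81 146 142]
 [138 136  92 147 135 140  56  76  79  81  76  80  84 143 139]
 [139 138 106 161 145 135  70  80  81  82  82  78  88 149 142]
 [148 134 115 157 148 129  96  74  85  85  82  79  81 145 144]
 [145 131 115 139 148 145 110  73  79  77  80  79  79 112 160]
 [133 134 129 112 157 155 144  67  78  79  57  64  59  66 111]]
```

Call:
{"fn": "step_arm", "kwargs": {
  "increments": [
    [0, 0, -0.0075, 0, -1],
    [0.008, 0.001, 0, 0, -1],
    [0.008, 0.001, 0, 0, -1],
    [0.008, 0.001, 0, 0, -1],
    [0.008, 0.001, 0, 0, -1],
    [0.006, 0.0008, 0, 0, -1],
    [0, 0, 0, 0, -1]
  ]
}}

```text
clock: 14.85
tcp_pos: [0.4625, -0.3499, 0.0274]
tool_rot: [-2.075, -2.358, 0.001]
force: [-3.8, -0.4, -2.5]
width: 0.0218
grip_force: 88.8
```

Call:
{"fn": "step_arm", "kwargs": {
  "increments": [
    [0.006, 0.0009, 0, 0, -1],
    [0.006, 0.0009, 0, 0, -1],
    [0.005, 0.0008, 0, 0, -1],
    [0.005, 0.0007, 0, 0, -1],
    [0.003, 0.0003, 0, 0, -1],
    [0, 0, 0, 0, -1]
  ]
}}

```text
clock: 15.6
tcp_pos: [0.4884, -0.3457, 0.0277]
tool_rot: [2.074, 2.359, 0.001]
force: [-0.1, -0.8, -1.6]
width: 0.0217
grip_force: 89.2
```

Call:
{"fn": "step_arm", "kwargs": {
  "increments": [
    [-0.003, -0.0004, 0, 0, -1],
    [0, 0, -0.005, 0, -1],
    [0, 0, -0.004, 0, -1],
    [0, 0, -0.003, 0, -1],
    [0, 0, -0.0015, 0, -1],
    [0, 0, 0, 0, -1]
  ]
}}

```text
clock: 16.35
tcp_pos: [0.4843, -0.3467, 0.014]
tool_rot: [-2.076, -2.358, 0.0]
force: [0.6, -0.1, -2.6]
width: 0.0214
grip_force: 89.3
```

```bash
python3 - <<'E'
from meas import *
t=grab('top');s=grab('side');q=arm.sense();print(q['tcp_pos'],q['force'])
def c(g,P):
    u,v=proj(g,P)[0].astype(int); x,y=u-40,v-30
    return cv2.resize(g['frame'][y:y+60,x:x+80],None,fx=5,fy=5,interpolation=cv2.INTER_CUBIC)
cv2.imwrite('pics/m7.png',np.hstack([c(t,[.5,-.32,.02]),c(s,[.5,-.32,.02])]))
E
```

```text
[ 0.48445994 -0.34676172  0.01419931] [-0.50912019  0.22978899 -1.65410884]
```

View pics/m7.png

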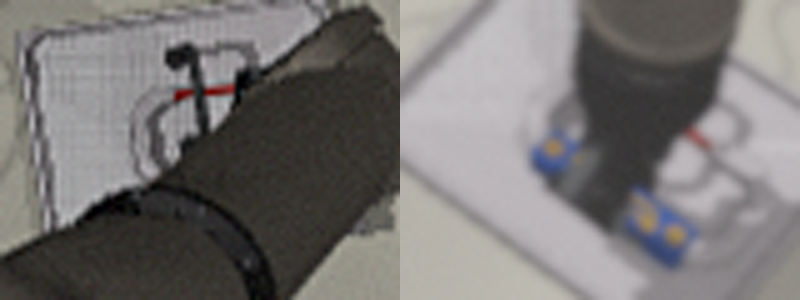

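The top crop shows the gate shut and straight, with its red bar from (175,95) to (235,90). It crosses under the bow bar, and the post's foot at about (187,145) is inside the clip. Setting it down the last 2 mm and letting go.

Call:
{"fn": "step_arm", "kwargs": {
  "increments": [
    [0, 0, -0.001, 0, -1],
    [0, 0, -0.001, 0, -1],
    [0, 0, 0, 0, -1]
  ]
}}

```text
clock: 16.82
tcp_pos: [0.4845, -0.3467, 0.0123]
tool_rot: [2.076, 2.358, 0.0]
force: [-0.3, 0.9, 0.6]
width: 0.0216
grip_force: 89.5
```

Call:
{"fn": "step_arm", "kwargs": {
  "increments": [
    [0, 0, 0, 0, -0.5],
    [0, 0, 0, 0, -0.1],
    [0, 0, 0, 0, 0],
    [0, 0, 0, 0, 0],
    [0, 0, 0.01, 0, 0],
    [0, 0, 0.03, 0, 0],
    [0, 0, 0.05, 0, 0],
    [0, 0, 0.05, 0, 0],
    [0, 0, 0.02, 0, 0],
    [0, 0, 0, 0, 0]
  ]
}}

```text
clock: 18.08
tcp_pos: [0.4853, -0.3474, 0.1744]
tool_rot: [2.073, 2.355, 0.002]
force: [0.1, 1.2, -0.9]
width: 0.0429
grip_force: 0.0
```

Call:
{"fn": "step_arm", "kwargs": {
  "increments": [
    [0, 0.05, 0, 0, 0],
    [0, 0.05, 0, 0, 0],
    [0, 0.05, 0, 0, 0],
    [0, 0.05, 0, 0, 0],
    [0, 0.05, 0, 0, 0],
    [0, 0.05, 0, 0, 0],
    [0, 0, 0, 0, 0],
    [0, 0, 0, 0, 0]
  ]
}}

```text
clock: 19.08
tcp_pos: [0.4838, -0.0471, 0.1715]
tool_rot: [-2.075, -2.358, 0.002]
force: [0.4, -0.1, -0.1]
width: 0.043
grip_force: 0.0
```

```bash
python3 - <<'E'
from meas import *
t=grab('top');s=grab('side');q=arm.sense();print(q['tcp_pos'],q['force'])
def c(g,P):
    u,v=proj(g,P)[0].astype(int); x,y=u-40,v-30
    return cv2.resize(g['frame'][y:y+60,x:x+80],None,fx=5,fy=5,interpolation=cv2.INTER_CUBIC)
cv2.imwrite('pics/m8.png',np.hstack([c(t,[.5,-.32,.02]),c(s,[.5,-.32,.02])]))
E
```

```text
[ 0.48398111 -0.04812044  0.17176384] [-0.06586635  0.40300407 -0.06538698]
```

View pics/m8.png

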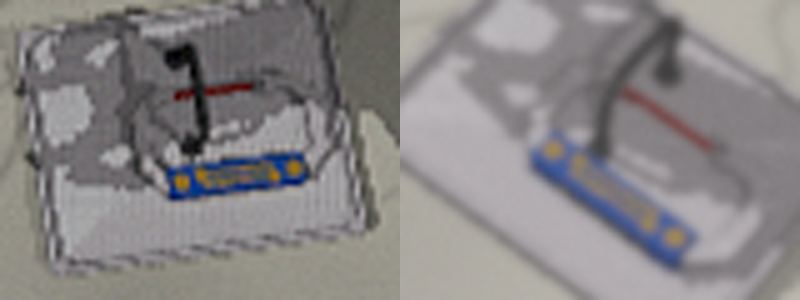

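The clip lies flat in the dish. The gate is shut, running straight and parallel to the holder from (175,95) to (255,87) in the top crop. The front post's foot at (192,145) is inside the clip and the back post's at (180,57) is outside.

```bash
python3 -c "
from workcell import arm
print(arm.job_done())"
```

```text
the job is handed in; nothing more can be done
None
```

The clip is clipped onto the bow's front upright, with its gate shut, and lies flat in the dish, let go; the job is handed in at about 19 s, but no verdict came back.

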